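# Swing down the extraction hood's filter hatch with the hook pole

## Task

Take the red-handled hook pole from its wooden rack, reach up under the dark rail in front of the extraction hood, hook the yellow eye and swing the filter hatch down until it is fully open at its stop, smoothly and with the hook only: the gripper and arm must not touch the hatch. Then unhook and lay the pole back in both notches of its rack as it lay before, leaving the hatch hanging open and the other things on the table where they are.

Things in the scene. Friction and masses are not known exactly. Their poses are not given: they have to be found in the camera images.
- pole_grip (a point): Centre of the red handle of the loose hook pole (0.12 kg, 220 mm long), the point to grasp. Handle: bar 100 mm long, 22 wide (its y), 26 high (its z), from 60 mm behind this point to 40 mm ahead. x runs along the pole to the hook, z is up as it lies in the rack. A steel shaft of 8 mm diameter goes on along +x.
- pole_bend (a point): On the shaft's axis 155 mm along +x from pole_grip, where the shaft bends square into a short prong that points along the pole's -z (down in the rack). The prong is 8 mm thick; its end is 20 mm from the shaft's axis. Same axes as pole_grip.
- hatch_eye (a point): Centre of the yellow ring (eye) on the hatch: hole of 48 mm diameter, bar 7 mm thick, 50 mm off the hood's front. x is the ring's axis, level, pointing at the hood's front (towards the far right of the robot); the hook enters along +x. Hatch shut: y level towards the hinge, z up; y and z turn with the hatch. An arm at the ring's +y side ties it to the hatch.
- hatch_hinge (a point): Point on the hatch's hinge axis, level with the ring along it; x is the hinge axis, parallel to the ring's axis. The ring's centre is 110 mm from it, and moves on that arc, down and towards the hinge (away from the robot), as the hatch opens; the ring's axis keeps its direction.
- hatch (a joint): Angle of the hatch in rad: 0 shut (level, closing the underside of the hood), grows as its free edge swings down, stop at 1.2 (fully open). A stiff hinge: it stays where it is left; about 1 to 2 N at the eye moves it.
- rail (a point): Point of the fixed dark rail (10 mm diameter, level, along its y) straight in front of the shut ring: 70 mm before it and 17 mm lower than the ring's centre. It reaches 60 mm past this point along -y and 168 mm along +y. The pole must pass under it, rising at about 30 degrees into the ring.
- rack_rest (a point): Where pole_grip lies when the pole rests in the fixed wooden rack, 78 mm above the table; x along the resting pole to the hook, z up. Two boards 12 mm thick have flared notches open at the top: 50 mm behind this point (29 mm wide, for the handle) and 100 mm ahead (16 mm, for the shaft), sides up to 32 mm above the notch floors.
- hood: White extraction hood, fixed; origin on the table under its column (40 mm square, foot 110 x 70 mm). x points from its front to its back, in which direction the hook enters; the front looks towards the robot and to its left. Its head spans heights 318 to 455 mm, from 20 mm to 150 mm behind the column's axis and from 35 mm along +y to 165 mm along -y.
- stamp: Red and black date stamp, 26 x 45 x 74 mm, standing loose under the hood; origin under its middle. Leave alone.
- cup: Sealed cup of orange paste, 104 mm wide, 46 mm high, loose; origin under its middle. Leave alone.
- pen: Red and white marker pen, 135 mm long, lying loose; origin under its middle. Leave alone.
- beaker: Small steel beaker, 70 mm wide, 69 mm high, loose; origin under its middle. Leave alone.

How it is judged:
On the way, in this order (a step that is already met when the one before it is completed fails the run):
1. the hook's bend is through the ring of the eye while the hatch is still nearly shut (x of pole_bend in the frame of hatch_eye above 0.005 m and distance between pole_bend and hatch_eye below 0.035 m and value of joint hatch below 0.5 rad), for 0.2 s.
2. the hatch is swung down by more than 1.05 rad (60 degrees; its stop is at 69) with the hook still in the eye (value of joint hatch above 1.05 rad and distance between pole_bend and hatch_eye below 0.05 m), for 0.1 s.
At the end, for the whole second after the job is handed in: The hatch hangs open by more than 1.05 rad (60 degrees) and still; the pole lies at rest in both notches of its rack, prong down, its handle centre within 20 mm of where it lay (8 mm in height) and in line with the rack within 0.12 rad (value of joint hatch above 1.05 rad and horizontal distance between pole_grip and rack_rest below 0.02 m and z of pole_grip in the frame of rack_rest between -0.008 and 0.008 m and angle between the x axis of pole_grip and the x axis of rack_rest, either way round below 0.12 rad and angle between pole_grip's own z axis and vertical below 0.2 rad and linear speed of pole below 0.02 m/s and velocity of joint hatch between -0.05 and 0.05 rad/s); the robot touches nothing.
It fails at once if the gripper or arm touches the hatch or its eye (contact force between any of the fingers, the arm and hatch above 0.5 N).
It fails at once if the hatch is flung down (faster than 2.5 rad/s) (velocity of joint hatch above 2.5 rad/s).
It fails at once if a bystander (stamp, cup, pen, beaker) is moved by more than 30 mm or the stamp or beaker is knocked over (distance of any of stamp, cup, pen, beaker from where it was at the start of the episode above 0.03 m or angle between any of stamp, beaker's own z axis and vertical above 0.6 rad).
It also fails if it takes over 72 s, if anything falls off the work surface, if the arm or the gripper's body presses on something with over 40 N, if the wrist force passes 120 N, or if a joint passes its speed limit or range.

## Robot

A 7-joint arm with a two-finger parallel gripper is mounted at the origin on the work surface; the furniture and walls round the work are solid. World frame = base frame: x ahead of the robot, y to its left, z up, the work surface at z = 0. Lengths are in m, angles in rad, forces in N, time in s.
With the tool pointing down it reaches from about 0.4 to 0.875 m from the base axis. Payload 6.5 kg.
Tool frame: the origin (TCP) lies midway between the tips of the shut fingers; the grasp point (between the pads) lies 19 mm behind it; z points along the fingers, y is the line along which they close (so a half turn about z gives the same grasp; the last joint's range is limited). The gripper opens to 85 mm and grips with 20 to 120 N. Pads are 22 mm wide; open, the fingers measure 114 mm over their backs; the gripper's body (76 mm by 85 mm) begins 54 mm behind the grasp point. The pads swing forward as they close: fully open they stand 13 mm farther back than shut.
Start: joints at [-1.217, 0.536, -0.004, 1.538, 0.003, 1.067, -0.071], TCP at [0.265, 0.594, 0.231] pointing down, gripper open.
Joint ranges: [-2.7, 2.7], [-0.37, 2.16], [-1.27, 1.26], [0.24, 2.4], [-1.31, 4.45], [0.19, 1.91], [-2.76, 2.76]. Speed limits (rad/s): [2.39, 2.39, 3.14, 3.14, 3.14, 3.14, 3.14].

## Interface

Orientations are given as a unit quaternion [x, y, z, w].
In Python, from cell import manip gives the robot as it stands. The module is installed in compiled form; this text tells all that it offers.
- The arm moves only by the shell command python3 -m creep 'ROWS' [FORCE]. ROWS is JSON, a list of rows, each a list of 7 numbers: the shift along the tool's x, y, z in m, then the turn, a rotation vector about the tool's x, y, z in rad, then the closure, from 0 (fully open) to 1 (shut). A call has 1 to 10 rows; each row is the pose to reach, as a shift and turn from the pose commanded when the call began, along the tool's axes at that moment; what a row does not reach only later rows make up. A row lasts 1/12 s, in which the tool goes at most 41.7 mm and 7.16 degrees, less where a joint would pass 70% of its speed; a pose out of reach is approached as far as the arm can. A call with a gripper value outside its range is refused whole. The fingers move at their own pace and stop on an object; FORCE is the grip in N (left out, the last holds). Time passes only in rows, so rows that repeat a pose let the fingers close. It gives the time, the measured TCP pose, the force, the opening and the grip force at its end, in the units of the state.
- manip.observe(): the state, without advancing time (a new reading comes with each control period).
- manip.snapshot(name): name is "scene" or "top"; returns (picture, depth): 420x560x3 uint8, blue, green, red; 420x560 float32, m along the optical axis (not along the pixel's ray), 0 where there is no reading.
- manip.camera_params(name): a dict with "intrinsics" (3x3 intrinsics, pixels), "k1" (the pictures are not rectified: a ray, as slopes to the right and down, at radius r is drawn at 1 + k1 r^2 times it, then the intrinsics apply), "extrinsics" (4x4, takes a point from world to camera coordinates). Camera axes: x right, y down, z forward; pixel columns grow to the right and rows downward; lengths in m; the calibration is good to about 2 mm. A picture is of the moment at which its call begins. camera_params takes no time and is no camera call.
- manip.job_done(): hands the job in; it is judged then, once.
Trained networks look in the newest picture that a camera, given by its name, has taken for a name from the list of things; names that differ only in an ending like _2 or _b are one class to them, and where a whole thing is asked for, a point or a joint stands for the part that bears it (a point fixed in the world has none). Each returns a list of dicts, best first, with "p" (0 to 1); they miss things now and then, are a little off and sometimes report something else, mostly with a low value. They report only what shows in the picture. A call takes as long as a camera call.
- manip.recognise(camera, label): "centre" ([x, y, z] in m, in world coordinates, good to about 4 mm: the middle of the surface that is visible of it).
The state is a dict: "clock": time; "joint_pos": joint angles; "joint_velocities": joint speeds; "joint_torque": joint torques, N m; "tool_pos": TCP position; "ee_rot": TCP orientation; "contact_force": force on the tool from outside, world axes, zero at the start; "torque": the same for the moment, N m; "width": finger opening in m; "grasp_force": force on a finger pad.
Only numpy, scipy, OpenCV 4.12 (cv2) and the standard library are available. Lean on these libraries where they do the work, as an engineer would, in place of code of your own. Each camera call takes 0.05 s, during which the arm holds its last target. There are 200 camera calls.

## Working session

There is one attempt and no reset: what is moved stays moved. The work goes in short steps, Python scripts to look and compute and a shell command to move; the robot and the scene stay as the last step left them, time stands still between calls to the robot, and variables do not carry over. Pictures are saved under pics/ and viewed, at most 10 in all, crops included, and the job is handed in when it is done.

```bash
mkdir -p pics
cat > h.py <<'E'
import numpy as np, cv2
from cell import manip
from scipy.spatial.transform import Rotation as R
def cam(n):
    p=manip.camera_params(n); return np.array(p["intrinsics"]),p["k1"],np.array(p["extrinsics"])
def unproj(n,d,u,v):
    K,k1,E=cam(n); u=np.asarray(u);v=np.asarray(v)
    pts=np.stack([u,v],-1).reshape(-1,1,2).astype(float)
    q=cv2.undistortPoints(pts,K,np.array([k1,0,0,0.])).reshape(-1,2)
    z=d[v.ravel(),u.ravel()]
    c=np.c_[q*z[:,None],z]
    return (c-E[:3,3])@E[:3,:3]
def project(n,P):
    K,k1,E=cam(n); return cv2.projectPoints(np.atleast_2d(P).astype(float),cv2.Rodrigues(E[:3,:3])[0],E[:3,3],K,np.array([k1,0,0,0.]))[0].reshape(-1,2)
E
python3 - <<'E'
from h import *
for n in("scene","top"):
    im,d=manip.snapshot(n); cv2.imwrite(f"pics/{n}0.png",im); np.savez(f"{n}0.npz",im=im,d=d)
    K,k1,E=cam(n); print(n,K[0,0],k1,"pos",-E[:3,:3].T@E[:3,3])
    for l in("pole_grip","pole_bend","hatch_eye","hatch_hinge","rail","hood","stamp","cup","pen","beaker"):
        r=manip.recognise(n,l); print(l,[(np.round(x["centre"],3),round(x["p"],2)) for x in r[:2]])
print(manip.observe())
E
```

```text
scene 413.6500767334465 -0.033248014853334645 pos [-0.03409866 -0.67679386  0.8206301 ]
pole_grip [(array([0.439, 0.333, 0.083]), 0.63)]
pole_bend [(array([0.435, 0.33 , 0.081]), 0.54)]
hatch_eye [(array([ 0.568, -0.006,  0.306]), 0.86)]
hatch_hinge [(array([ 0.619, -0.021,  0.359]), 0.85)]
rail [(array([ 0.624, -0.014,  0.362]), 0.84), (array([0.415, 0.044, 0.019]), 0.73)]
hood [(array([ 0.624, -0.021,  0.362]), 0.66)]
stamp [(array([ 0.666, -0.038,  0.045]), 0.7)]
cup [(array([ 0.522, -0.274,  0.028]), 0.95)]
pen [(array([0.418, 0.044, 0.016]), 0.77), (array([ 0.63 , -0.205,  0.042]), 0.75)]
beaker [(array([ 0.63 , -0.208,  0.046]), 0.61)]
top 421.520114938951 -0.06849422718686912 pos [0.42854347 0.06346459 1.34278297]
pole_grip [(array([0.441, 0.338, 0.094]), 0.66)]
pole_bend [(array([0.442, 0.339, 0.089]), 0.81), (array([0.65 , 0.028, 0.406]), 0.2)]
hatch_eye [(array([0.574, 0.091, 0.31 ]), 0.47), (array([0.442, 0.34 , 0.093]), 0.3)]
hatch_hinge [(array([0.655, 0.026, 0.404]), 0.87)]
rail [(array([0.651, 0.031, 0.406]), 0.58)]
hood [(array([ 0.528, -0.27 ,  0.031]), 0.63), (array
[... 274 characters left out ...]
52, -0.0044001 ,  1.53789187,  0.00257923,
        1.0673019 , -0.07117418]), 'joint_velocities': array([-9.05276859e-04, -2.15466130e-04,  2.44880233e-03, -2.43391666e-03,
       -2.26623226e-05, -7.56881443e-05, -1.15735867e-03]), 'joint_torque': array([ 4.56151520e-04, -5.83335471e+01,  1.04814772e+00, -2.59436166e+01,
        1.25321143e-02,  1.83036394e-03,  1.55364425e-06]), 'tool_pos': array([0.26490284, 0.59356555, 0.23128883]), 'ee_rot': array([ 2.08324356e-01,  9.78059795e-01, -1.70640004e-06,  5.05470056e-06]), 'contact_force': array([ 0.23014493, -0.20450992,  0.29994366]), 'torque': array([ 0.02393032, -0.01966275,  0.06896401]), 'grasp_force': 0.0, 'width': 0.08530068076309522}
```

View pics/scene0.png

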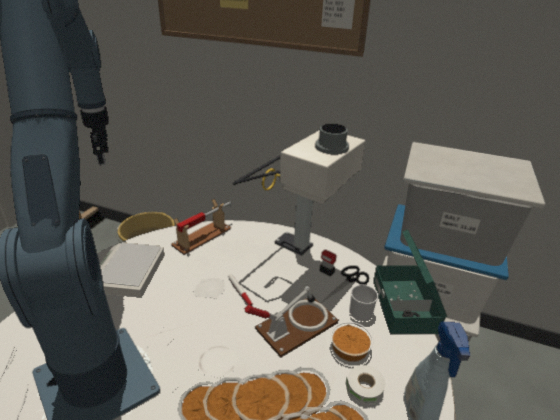

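View pics/top0.png

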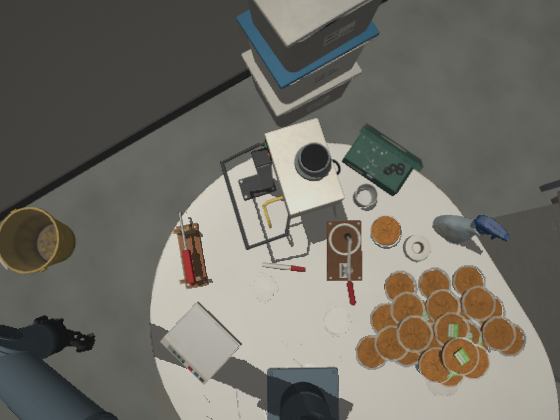

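Run:
```python
from h import *
for n in("scene","top"):
    f=np.load(f"{n}0.npz"); im,d=f["im"],f["d"]; hsv=cv2.cvtColor(im,cv2.COLOR_BGR2HSV)
    for nm,lo,hi in(("yellow",(20,110,90),(34,255,255)),("red",(0,150,90),(6,255,255))):
        m=cv2.inRange(hsv,lo,hi)
        if nm=="red": m|=cv2.inRange(hsv,(172,150,90),(180,255,255))
        k,l,s,c=cv2.connectedComponentsWithStats(m)
        for i in range(1,k):
            if s[i,4]<25: continue
            v,u=np.where((l==i)&(d>0)); P=unproj(n,d,u,v)
            if len(P)<5: continue
            mu=np.median(P,0); _,_,V=np.linalg.svd(P-mu,full_matrices=False)
            if nm=="yellow" and not(0.2<mu[2]<0.4): continue
            if nm=="red" and mu[1]<0.25: continue
            print(n,nm,s[i],np.round(mu,3),"min",np.round(P.min(0),3),"max",np.round(P.max(0),3),"ax",np.round(V[0],3))
a=cv2.resize(np.load("scene0.npz")["im"][140:260,160:380],None,fx=3.4,fy=3.4,interpolation=2)[:,:748]
cv2.imwrite("pics/c1.png",a)
a=cv2.resize(np.load("top0.npz")["im"][110:290,165:345],None,fx=3.3,fy=3.3,interpolation=2)
cv2.imwrite("pics/c2.png",a)
```

```text
scene yellow [264 173  16  17  53] [0.566 0.094 0.28 ] min [ 0.524  0.035 -0.21 ] max [1.083 0.787 0.348] ax [ 0.527  0.699 -0.483]
scene red [177 213  28  14 128] [0.42  0.33  0.091] min [0.377 0.316 0.084] max [0.471 0.348 0.095] ax [-0.987 -0.159 -0.006]
top yellow [263 196  20  32  97] [0.575 0.088 0.309] min [0.517 0.055 0.   ] max [0.644 0.102 0.333] ax [-0.536  0.164  0.828]
top red [182 250  12  34 234] [0.424 0.335 0.09 ] min [0.374 0.319 0.083] max [0.471 0.353 0.097] ax [-0.984 -0.178 -0.006]
```

View pics/c1.png

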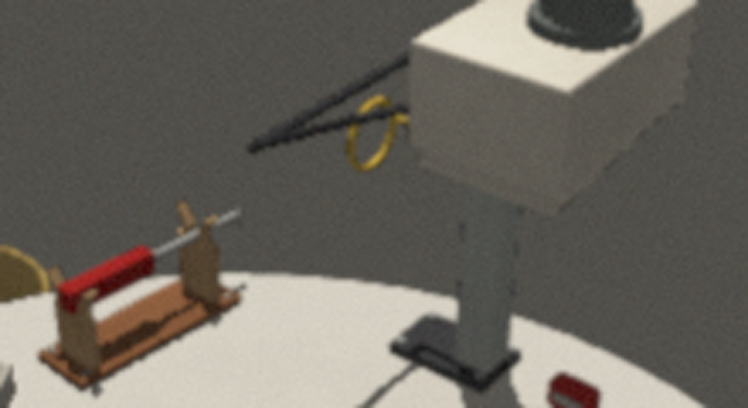

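View pics/c2.png

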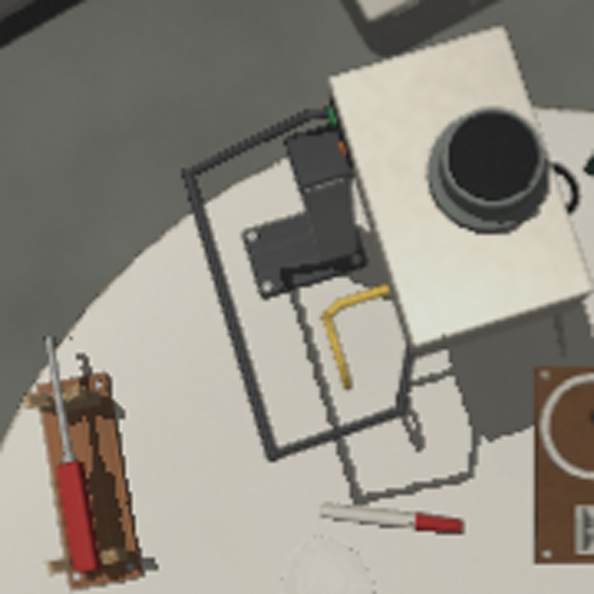

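```bash
cat >> h.py <<'E'
def ray(n,px):
    K,k1,E=cam(n); q=cv2.undistortPoints(np.array([[px]],float),K,np.array([k1,0,0,0.])).ravel()
    d=E[:3,:3].T@np.r_[q,1]; return -E[:3,:3].T@E[:3,3],d/np.linalg.norm(d)
def atz(n,px,z):
    o,d=ray(n,px); return o+d*(z-o[2])/d[2]
def tri(a,b):
    A=np.zeros((3,3));B=np.zeros(3)
    for n,p in((("scene",a),("top",b))):
        o,d=ray(n,p);M=np.eye(3)-np.outer(d,d);A+=M;B+=M@o
    P=np.linalg.solve(A,B); return P,np.linalg.norm(project("scene",P)-a),np.linalg.norm(project("top",P)-b)
E
python3 - <<'E'
from h import *
S=lambda x,y:np.array([160+x/3.4,140+y/3.4]); T=lambda x,y:np.array([165+x/3.3,110+y/3.3])
print("eye",tri(S(370,133.5),T(337,350)))
print("railend",tri(S(251,149),T(272,457)))
ra,rb=[atz("top",T(*p),0.30)for p in((272,457),(188,173))]
print("rail",ra,rb,np.linalg.norm(rb-ra),np.degrees(np.arctan2(*(rb-ra)[[1,0]])))
f=np.load("top0.npz");d=f["d"]
ha,hb,hc,hd=[atz("top",T(*p),0.455)for p in((330,78),(412,350),(505,28),(594,293))]
for a,b in((hb,ha),(hd,hc)): print("hood edge",a,b,np.linalg.norm(b-a),np.degrees(np.arctan2(*(b-a)[[1,0]])))
print("ring far/near ends",atz("top",T(348,388),.30),atz("top",T(327,313),.30))
# pole: handle top line
v,u=np.where((cv2.inRange(cv2.cvtColor(f["im"],cv2.COLOR_BGR2HSV),(0,120,60),(6,255,255))|cv2.inRange(cv2.cvtColor(f["im"],cv2.COLOR_BGR2HSV),(172,120,60),(180,255,255)))>0)
k=(v<290)&(v>245)&(u<200)&(u>175); 
P=np.array([atz("top",(a,b),.088) for a,b in zip(u[k],v[k])]); mu=P.mean(0)
t=atz("top",T(49,338),.078); print("handle",mu,P.min(0),P.max(0),"tip",t,np.linalg.norm(t-mu),np.degrees(np.arctan2(*(t-mu)[[1,0]])))
print("scene handle tip",atz("scene",S(239,211),.078))
E
```

```text
eye (array([0.54620575, 0.09199944, 0.3003066 ]), np.float64(0.30840460533101277), np.float64(0.3269129114115538))
railend (array([0.46758933, 0.14194181, 0.28905157]), np.float64(0.6343283182974104), np.float64(0.6704002457797748))
rail [0.46578671 0.14199738 0.3       ] [0.68421757 0.20561571 0.3       ] 0.22750677085261037 16.23828186238124
hood edge [0.52745448 0.040004   0.455     ] [0.70897806 0.09079916 0.455     ] 0.18849657796363956 15.63304400805559
hood edge [ 0.56270864 -0.07825247  0.455     ] [ 0.74163782 -0.02579728  0.455     ] 0.18645964459911776 16.33911940569463
ring far/near ends [0.51670621 0.08452339 0.3       ] [0.57385795 0.09972379 0.3       ]
handle [0.42290607 0.33408024 0.088     ] [0.373791   0.31364248 0.088     ] [0.4711685  0.35331749 0.088     ] tip [0.58545379 0.36380899 0.078     ] 0.16554624998735537 10.364416476466868
scene handle tip [0.58970076 0.36454367 0.078     ]
```

```bash
cat >> h.py <<'E'
EYE=np.array([.546,.092,.302]); YE=np.radians(16.1); YP=np.radians(10.2)
GRIP=np.array([.4327,.3358,.078])
ex=np.array([np.sin(YE),-np.cos(YE),0]); ey=np.array([np.cos(YE),np.sin(YE),0]); ez=np.array([0,0,1.])
def pole(yaw,pitch): # yaw of pole x, pitch up
    return R.from_euler("ZY",[yaw,-pitch]).as_matrix()
OFF=np.array([0,0,-.019]) # TCP in pole frame rel. to pole_grip
def rows(grip,P,n=1,off=OFF,cur=None):
    T=P@np.diag([-1,1,-1]); t=grip+P@off
    s=manip.observe(); p0,R0=(s["tool_pos"],R.from_quat(s["ee_rot"]).as_matrix()) if cur is None else cur
    d=R0.T@(t-p0); r=R.from_matrix(R0.T@T).as_rotvec()
    print("shift",np.round(d,4),"turn",np.round(r,3),"| rows>=",round(np.linalg.norm(d)/.0417,1),round(np.degrees(np.linalg.norm(r))/7.16,1))
    return t,T
E
python3 - <<'E'
from h import *
rows(GRIP+[0,0,.12],pole(YP,0))
E
```

```text
shift [-0.2583 -0.167   0.0523] turn [-0.     0.    -0.598] | rows>= 7.5 4.8
```

```bash
python3 -m creep '[[-0.258,-0.167,0.052,0,0,-0.598,0],[-0.258,-0.167,0.052,0,0,-0.598,0],[-0.258,-0.167,0.052,0,0,-0.598,0],[-0.258,-0.167,0.052,0,0,-0.598,0],[-0.258,-0.167,0.052,0,0,-0.598,0],[-0.258,-0.167,0.052,0,0,-0.598,0],[-0.258,-0.167,0.052,0,0,-0.598,0],[-0.258,-0.167,0.052,0,0,-0.598,0],[-0.258,-0.167,0.052,0,0,-0.598,0],[-0.258,-0.167,0.052,0,0,-0.598,0]]'
python3 - <<'E'
from h import *
print(manip.observe()["joint_pos"])
rows(GRIP+[0,0,.0],pole(YP,0))
E
```

```text
clock: 1.93
tool_pos: [0.4333, 0.3347, 0.1793]
ee_rot: [-0.087, 0.996, -0.0, 0.0]
contact_force: [0.2, 1.2, -1.2]
width: 0.0854
grasp_force: 0.0
[-0.67636528  0.42970377 -0.08134559  1.85526655  0.04505769  0.85848629
  0.96616371]
shift [0.0004 0.0012 0.1203] turn [-0.     0.    -0.003] | rows>= 2.9 0.0
```

```bash
python3 -m creep '[[0,0.001,0.04,0,0,0,0],[0,0.001,0.08,0,0,0,0],[0,0.001,0.1,0,0,0,0],[0,0.001,0.118,0,0,0,0],[0,0.001,0.118,0,0,0,0],[0,0.001,0.118,0,0,0,0]]' 60; python3 -m creep '[[0,0,0,0,0,0,0.4],[0,0,0,0,0,0,0.7],[0,0,0,0,0,0,1],[0,0,0,0,0,0,1],[0,0,0,0,0,0,1],[0,0,0,0,0,0,1],[0,0,0,0,0,0,1],[0,0,0,0,0,0,1]]' 80
```

```text
clock: 2.43
tool_pos: [0.4311, 0.3383, 0.0611]
ee_rot: [-0.09, 0.996, 0.0, -0.001]
contact_force: [0.4, 1.0, 0.6]
width: 0.0856
grasp_force: 0.0
clock: 3.1
tool_pos: [0.4327, 0.3372, 0.0621]
ee_rot: [-0.089, 0.996, 0.0, 0.0]
contact_force: [-1.6, -0.5, 5.1]
width: 0.0207
grasp_force: 78.1
```

```bash
python3 -m creep '[[0,0,-0.03,0,0,0,1],[0,0,-0.065,0,0,0,1],[0,0,-0.1,0,0,0,1],[0,0,-0.1,0,0,0,1]]'
cat >> h.py <<'E'
YH=YE-np.pi/2
def hook(bx,dz,pitch,along=0,dy=0,c=EYE): # bend at ring-plane axis-crossing height dz, advanced 'along' past plane
    P=pole(YH,pitch); b=c+ex*bx+ey*dy+ez*dz+P[:,0]*along
    return b-P[:,0]*.155,P,b
E
python3 - <<'E'
from h import *
g,P,b=hook(0,.008,np.radians(33),-.115); print(g,b)
rows(g,P,off=np.array([0,0,-.016]))
E
```

```text
clock: 3.43
tool_pos: [0.4355, 0.3396, 0.1677]
ee_rot: [-0.089, 0.996, 0.003, 0.004]
contact_force: [1.2, 1.2, -2.3]
width: 0.0205
grasp_force: 78.5
[0.48320458 0.30955984 0.16294746] [0.5192538  0.18466438 0.24736651]
shift [-0.0423 -0.0467  0.0183] turn [ 0.433 -0.464  1.42 ] | rows>= 1.6 12.4
```

```bash
python3 -m creep '[[0,0,0,0.2,-0.21,0.65,1],[0,0,0,0.2,-0.21,0.65,1],[0,0,0,0.2,-0.21,0.65,1],[0,0,0,0.2,-0.21,0.65,1],[0,0,0,0.2,-0.21,0.65,1],[-0.02,-0.02,0.01,0.433,-0.464,1.42,1],[-0.042,-0.047,0.018,0.433,-0.464,1.42,1],[-0.042,-0.047,0.018,0.433,-0.464,1.42,1],[-0.042,-0.047,0.018,0.433,-0.464,1.42,1],[-0.042,-0.047,0.018,0.433,-0.464,1.42,1]]'
python3 - <<'E'
from h import *
print(manip.observe()["joint_pos"])
g,P,b=hook(0,.008,np.radians(33),-.115)
rows(g,P,off=np.array([0,0,-.016]))
E
```

```text
clock: 4.27
tool_pos: [0.4817, 0.2977, 0.1429]
ee_rot: [0.463, 0.854, -0.148, 0.189]
contact_force: [0.1, 0.6, -1.7]
width: 0.0206
grasp_force: 78.5
[-1.17197186  0.65725535  0.40338272  1.76138968  0.24049784  0.9782785
 -0.4000789 ]
shift [-0.0024  0.0046 -0.0067] turn [ 0.073 -0.086  0.279] | rows>= 0.2 2.4
```

```bash
python3 -m creep '[[-0.002,0.004,-0.006,0.073,-0.086,0.279,1],[-0.002,0.004,-0.006,0.073,-0.086,0.279,1],[-0.002,0.004,-0.006,0.073,-0.086,0.279,1],[-0.002,0.004,-0.006,0.073,-0.086,0.279,1],[-0.002,0.004,-0.006,0.073,-0.086,0.279,1]]'
python3 - <<'E'
from h import *
s=manip.observe();print(s["joint_pos"])
g,P,b=hook(0,.008,np.radians(33),-.115)
rows(g,P,off=np.array([0,0,-.016]))
T=R.from_quat(s["ee_rot"]).as_matrix();PP=T@np.diag([-1,1,-1]); gg=s["tool_pos"]-PP@np.array([0,0,-.016]);bb=gg+PP[:,0]*.155
print("bend pred",bb,project("scene",bb),project("top",bb))
out=[]
for n in("scene","top"):
    im,d=manip.snapshot(n); np.savez(f"{n}1.npz",im=im,d=d)
    c=project(n,EYE if n=="scene" else bb)[0].astype(int); c=np.clip(c,60,[499,359])
    w=im[c[1]-60:c[1]+60,c[0]-50:c[0]+50]; print(n,"crop org",c-[50,60])
    out.append(cv2.resize(w,None,fx=4,fy=4,interpolation=2))
cv2.imwrite("pics/c3.png",np.hstack(out))
E
```

```text
clock: 4.68
tool_pos: [0.485, 0.3013, 0.1486]
ee_rot: [0.573, 0.769, -0.17, 0.226]
contact_force: [0.3, -0.1, -1.3]
width: 0.0209
grasp_force: 78.6
[-1.22799403  0.73973882  0.48221168  1.66837104  0.19211064  1.10477253
 -0.63333634]
shift [-0.0008  0.0006 -0.0006] turn [ 0.002 -0.002  0.008] | rows>= 0.0 0.1
bend pred [0.51984626 0.18497809 0.24617149] [[241.12301963 185.90623237]] [[232.42306091 228.65710906]]
scene crop org [218 118]
top crop org [182 168]
```

View pics/c3.png

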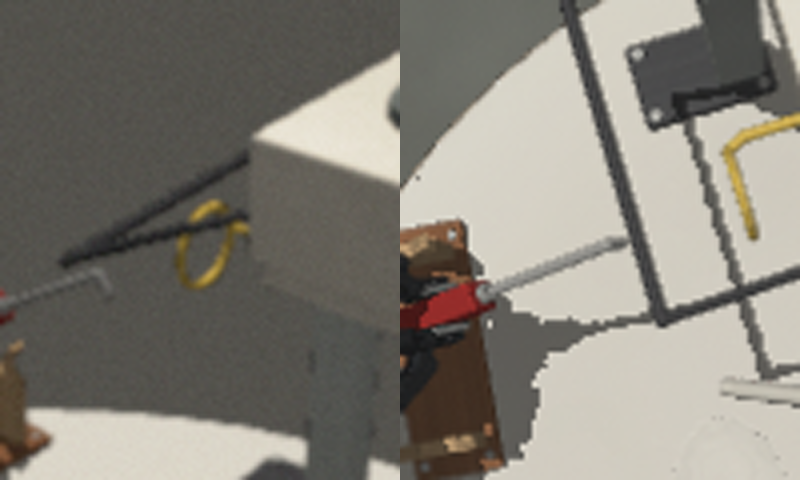

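```bash
python3 -m creep '[[-0.015,0,0,0,0,0,1],[-0.03,0,0,0,0,0,1],[-0.045,0,0,0,0,0,1],[-0.06,0,0,0,0,0,1],[-0.075,0,0,0,0,0,1],[-0.085,0,0,0,0,0,1],[-0.085,0,0,0,0,0,1],[-0.085,0,0,0,0,0,1]]'
cat > look.py <<'E'
from h import *
import sys
def look(tag):
    s=manip.observe()
    PP=R.from_quat(s["ee_rot"]).as_matrix()@np.diag([-1,1,-1]); gg=s["tool_pos"]-PP@np.array([0,0,-.016]);bb=gg+PP[:,0]*.155
    r=bb-EYE
    print("bend",bb,"rel eye x,y,z",np.round([r@ex,r@ey,r@ez],4),"F",s["contact_force"],project("scene",bb),project("top",bb))
    out=[]
    for n in("scene","top"):
        im,d=manip.snapshot(n); np.savez(f"{n}_{tag}.npz",im=im,d=d)
        c=project(n,bb)[0].astype(int); print(n,"crop org",c-[40,48])
        out.append(cv2.resize(im[c[1]-48:c[1]+48,c[0]-40:c[0]+40],None,fx=5,fy=5,interpolation=2))
    cv2.imwrite(f"pics/{tag}.png",np.hstack(out))
if __name__=="__main__": look(sys.argv[1])
E
python3 look.py c4
```

```text
clock: 5.45
tool_pos: [0.5056, 0.2326, 0.1957]
ee_rot: [0.575, 0.768, -0.17, 0.226]
contact_force: [-0.3, 0.7, -2.3]
width: 0.0205
grasp_force: 78.6
bend [0.53999039 0.11600648 0.29316754] rel eye x,y,z [-0.0247  0.0009 -0.0088] F [-0.28736822  0.6815973  -2.3160148 ] [[261.26700788 178.77383535]] [[257.82998997 218.71492486]]
scene crop org [221 130]
top crop org [217 170]
```

View pics/c4.png

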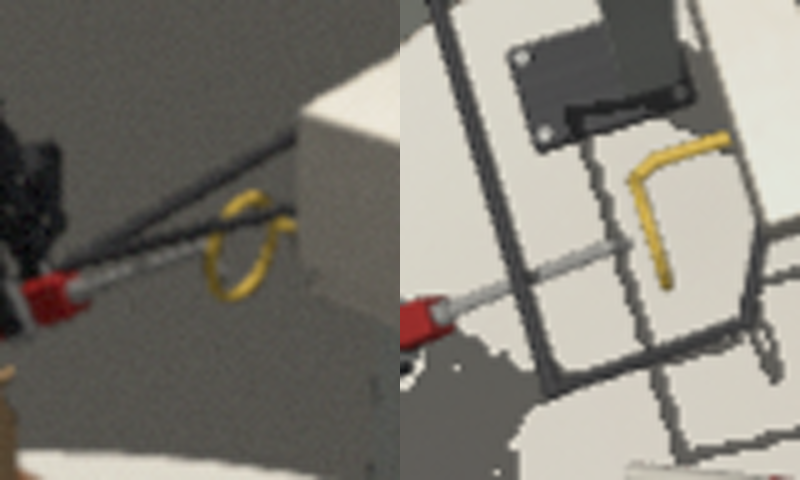

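```bash
python3 -m creep '[[-0.01,0,0,0,0,0,1],[-0.02,0,0,0,0,0,1],[-0.03,0,0,0,0,0,1],[-0.04,0,0,0,0,0,1],[-0.05,0,0,0,0,0,1],[-0.05,0,0,0,0,0,1],[-0.05,0,0,0,0,0,1]]'; python3 look.py c5
```

```text
clock: 6.13
tool_pos: [0.5177, 0.1919, 0.223]
ee_rot: [0.575, 0.768, -0.17, 0.226]
contact_force: [0.2, 0.5, -1.9]
width: 0.021
grasp_force: 78.6
bend [0.5519736  0.07532595 0.32048046] rel eye x,y,z [0.0177 0.0011 0.0185] F [ 0.24291076  0.49576371 -1.87229389] [[274.2451546  174.32112003]] [[273.8632358  212.41882086]]
scene crop org [234 126]
top crop org [233 164]
```

View pics/c5.png

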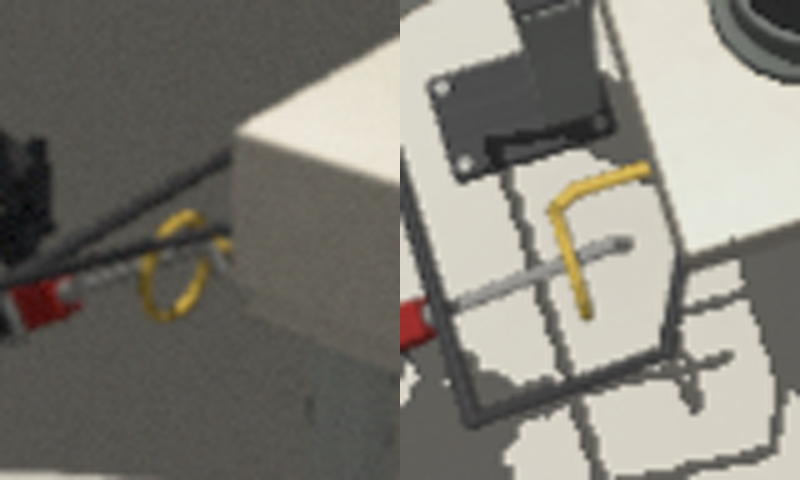

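```bash
cat > arc.py <<'E'
from h import *
import sys
# args: thetas..., lead
lead=float(sys.argv[1]); s=manip.observe(); T=R.from_quat(s["ee_rot"]).as_matrix(); P=T@np.diag([-1,1,-1])
b=s["tool_pos"]-P@np.array([0,0,-.016])+P[:,0]*.155
for th in map(float,sys.argv[2:]):
    c=EYE+.11*((1-np.cos(th))*ey-np.sin(th)*ez)
    tgt=c+lead*(np.sin(th)*ey-np.cos(th)*ez)+ex*.0177+ez*.0177*np.tan(np.radians(33))
    print(th,np.round(T.T@(tgt-b),4))
E
python3 arc.py .018 0 .05 .1 .15 .2 .25 .3
```

```text
0.0 [ 0.0121 -0.0012  0.0211]
0.05 [ 0.0151 -0.0002  0.0257]
0.1 [0.018  0.0011 0.0302]
0.15 [0.0209 0.0027 0.0347]
0.2 [0.0237 0.0046 0.0392]
0.25 [0.0265 0.0067 0.0435]
0.3 [0.0292 0.009  0.0477]
```

```bash
python3 -m creep '[[0.004,0,0.007,0,0,0,1],[0.008,-0.001,0.014,0,0,0,1],[0.012,-0.001,0.021,0,0,0,1],[0.015,0,0.026,0,0,0,1],[0.018,0.001,0.03,0,0,0,1],[0.021,0.003,0.035,0,0,0,1],[0.024,0.005,0.039,0,0,0,1],[0.0265,0.007,0.0435,0,0,0,1],[0.029,0.009,0.048,0,0,0,1]]'; python3 arc.py .02 .3 .35 .4 .45 .5 .55 .6 .65 .7 .75 .8; python3 look.py c6
```

```text
clock: 6.98
tool_pos: [0.5269, 0.1938, 0.166]
ee_rot: [0.574, 0.768, -0.17, 0.226]
contact_force: [0.3, 1.0, 0.2]
width: 0.0205
grasp_force: 78.9
0.3 [0.0015 0.0001 0.0011]
0.35 [0.0041 0.0028 0.0052]
0.4 [0.0067 0.0058 0.0092]
0.45 [0.0091 0.0089 0.0131]
0.5 [0.0115 0.0123 0.0168]
0.55 [0.0138 0.016  0.0204]
0.6 [0.016  0.0198 0.0238]
0.65 [0.0181 0.0238 0.0271]
0.7 [0.02   0.0281 0.0302]
0.75 [0.0219 0.0325 0.0331]
0.8 [0.0236 0.037  0.0358]
bend [0.56140137 0.07735006 0.2635795 ] rel eye x,y,z [ 0.0183  0.0107 -0.0384] F [0.34227799 1.02173415 0.23761357] [[276.13901491 191.95414537]] [[273.32141653 211.44236959]]
scene crop org [236 143]
top crop org [233 163]
```

View pics/c6.png

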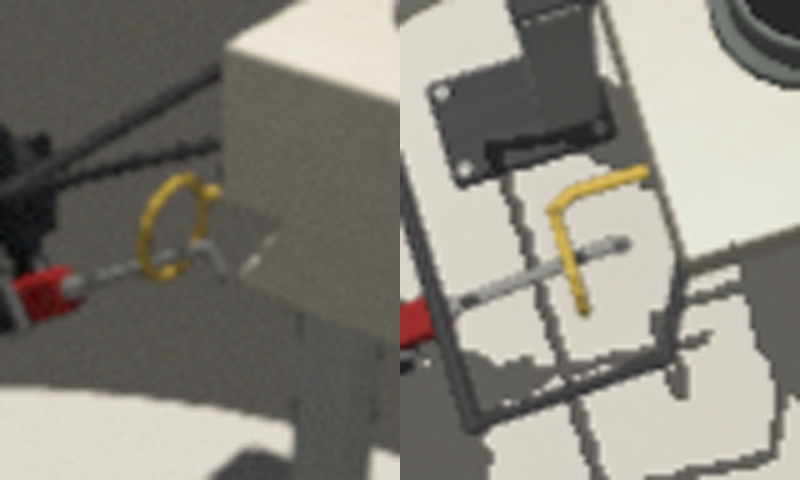

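```bash
python3 -m creep '[[0.003,0.001,0.003,0,0,0,1],[0.005,0.004,0.007,0,0,0,1],[0.008,0.0075,0.011,0,0,0,1],[0.0105,0.0105,0.015,0,0,0,1],[0.0125,0.014,0.0185,0,0,0,1],[0.015,0.018,0.022,0,0,0,1],[0.017,0.022,0.0255,0,0,0,1],[0.019,0.026,0.0285,0,0,0,1],[0.021,0.030,0.0315,0,0,0,1],[0.0235,0.037,0.036,0,0,0,1]]'; python3 arc.py .021 .8 .85 .9 .95 1 1.05 1.1 1.15 1.2
```

```text
clock: 7.92
tool_pos: [0.5622, 0.2044, 0.1233]
ee_rot: [0.574, 0.768, -0.17, 0.226]
contact_force: [-0.0, 1.4, 1.4]
width: 0.0209
grasp_force: 79.0
0.8 [0.0007 0.0008 0.0006]
0.85 [0.0023 0.0056 0.0031]
0.9 [0.0038 0.0105 0.0054]
0.95 [0.0051 0.0155 0.0074]
1.0 [0.0062 0.0207 0.0093]
1.05 [0.0073 0.0259 0.011 ]
1.1 [0.0082 0.0313 0.0124]
1.15 [0.0089 0.0367 0.0136]
1.2 [0.0095 0.0421 0.0146]
```

```bash
python3 -m creep '[[0.001,0.003,0.002,0,0,0,1],[0.003,0.007,0.004,0,0,0,1],[0.004,0.0115,0.006,0,0,0,1],[0.005,0.0155,0.0075,0,0,0,1],[0.006,0.02,0.009,0,0,0,1],[0.007,0.025,0.0105,0,0,0,1],[0.008,0.03,0.012,0,0,0,1],[0.0085,0.035,0.013,0,0,0,1],[0.009,0.039,0.014,0,0,0,1],[0.0095,0.042,0.0145,0,0,0,1]]';python3 arc.py .021 1.2; python3 look.py c7
```

```text
clock: 8.75
tool_pos: [0.6013, 0.2151, 0.1059]
ee_rot: [0.575, 0.767, -0.172, 0.226]
contact_force: [-6.1, 0.3, 5.2]
width: 0.0207
grasp_force: 79.9
1.2 [ 0.0007  0.0017 -0.0002]
bend [0.63565606 0.09870017 0.20361008] rel eye x,y,z [ 0.0184  0.088  -0.0984] F [-6.09393177  0.25456545  5.2439875 ] [[291.53893719 199.44800756]] [[265.50550485 187.37177038]]
scene crop org [251 151]
top crop org [225 139]
```

View pics/c7.png

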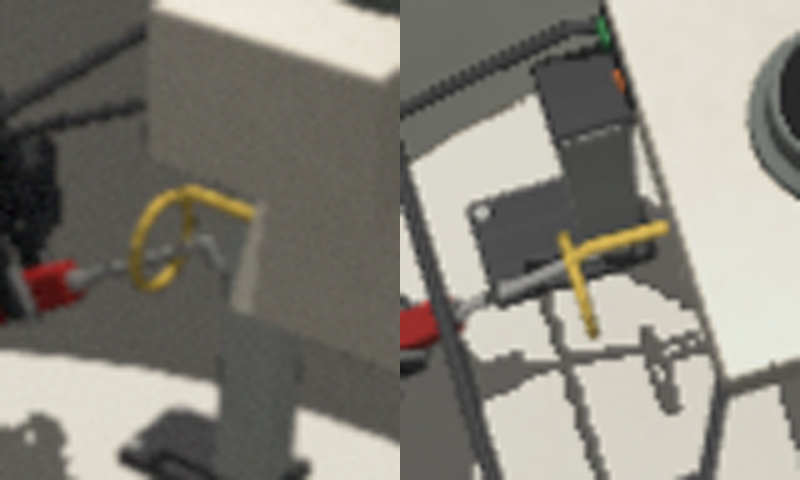

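Run:
```python
from h import *
s=manip.observe(); T=R.from_quat(s["ee_rot"]).as_matrix(); P=T@np.diag([-1,1,-1])
b=s["tool_pos"]-P@np.array([0,0,-.016])+P[:,0]*.155
th=1.2; c=EYE+.11*((1-np.cos(th))*ey-np.sin(th)*ez); print("c px",project("scene",c),project("top",c))
print(np.round(T.T@(c+ez*.008+ex*.0183+ez*.0183*np.tan(np.radians(33))-b),4))
```

```text
c px [[282.70927536 201.11511719]] [[261.00126643 195.69260404]]
[-0.0083 -0.0183 -0.0132]
```

```bash
python3 -m creep '[[-0.003,-0.006,-0.005,0,0,0,1],[-0.007,-0.012,-0.010,0,0,0,1],[-0.010,-0.018,-0.0155,0,0,0,1],[-0.010,-0.018,-0.0155,0,0,0,1],[-0.010,-0.018,-0.0155,0,0,0,1]]'; python3 look.py c8
```

```text
clock: 9.27
tool_pos: [0.5848, 0.2115, 0.1252]
ee_rot: [0.574, 0.769, -0.169, 0.226]
contact_force: [-0.2, 0.9, -1.4]
width: 0.0207
grasp_force: 78.7
bend [0.61929933 0.09495236 0.22267573] rel eye x,y,z [ 0.0175  0.0712 -0.0793] F [-0.15888302  0.85525981 -1.41596519] [[288.20891715 195.97751899]] [[266.72766815 192.06473424]]
scene crop org [248 147]
top crop org [226 144]
```

View pics/c8.png

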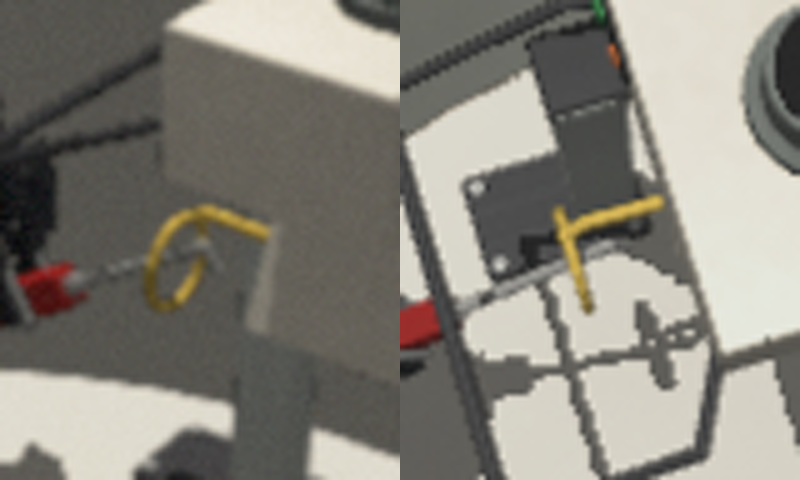

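```bash
python3 -m creep '[[0.008,0,0,0,0,0,1],[0.016,0,0,0,0,0,1],[0.024,0,0,0,0,0,1],[0.032,0,0,0,0,0,1],[0.04,0,0,0,0,0,1],[0.05,0,0,0,0,0,1],[0.06,0,0,0,0,0,1],[0.06,0,0,0,0,0,1]]'
python3 - <<'E'
from h import *
n="scene";im,d=manip.snapshot(n);cv2.imwrite("pics/c9.png",cv2.resize(im[120:240,170:330],None,fx=4,fy=4))
E
```

```text
clock: 10.03
tool_pos: [0.569, 0.2622, 0.09]
ee_rot: [0.573, 0.769, -0.17, 0.225]
contact_force: [-0.2, 0.1, -2.1]
width: 0.021
grasp_force: 78.7
```

View pics/c9.png

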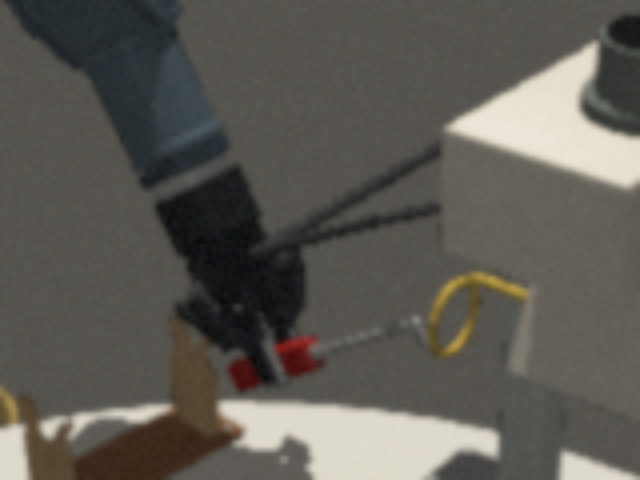

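```bash
python3 -m creep '[[-0.015,0,-0.023,0,0,0,1],[-0.03,0,-0.046,0,0,0,1],[-0.03,0,-0.046,0,0,0,1],[-0.005,0,-0.062,0,0,0,1],[0.02,0,-0.078,0,0,0,1],[0.0455,0,-0.095,0,0,0,1],[0.0455,0,-0.095,0,0,0,1]]'
python3 - <<'E'
from h import *
G=np.array([.4327,.3372,.0621])
print(rows(G+[0.005,0,.1],pole(np.arctan2(.1773,.9842),0),off=np.zeros(3)))
E
```

```text
clock: 10.67
tool_pos: [0.5424, 0.3538, 0.1457]
ee_rot: [0.571, 0.771, -0.167, 0.224]
contact_force: [-0.8, 1.3, -2.1]
width: 0.0203
grasp_force: 78.7
shift [ 0.0036 -0.105  -0.0216] turn [-0.413  0.462 -1.411] | rows>= 2.6 12.3
(array([0.4377, 0.3372, 0.1621]), array([[-0.98415821, -0.17729247,  0.        ],
       [-0.17729247,  0.98415821,  0.        ],
       [ 0.        ,  0.        , -1.        ]]))
```

```bash
python3 -m creep '[[0.001,-0.035,-0.007,0,0,0,1],[0.003,-0.07,-0.015,0,0,0,1],[0.0036,-0.105,-0.0216,0,0,0,1],[0.0036,-0.105,-0.0216,-0.2,0.22,-0.68,1],[0.0036,-0.105,-0.0216,-0.2,0.22,-0.68,1],[0.0036,-0.105,-0.0216,-0.2,0.22,-0.68,1],[0.0036,-0.105,-0.0216,-0.2,0.22,-0.68,1],[0.0036,-0.105,-0.0216,-0.2,0.22,-0.68,1],[0.0036,-0.105,-0.0216,-0.2,0.22,-0.68,1],[0.0036,-0.105,-0.0216,-0.2,0.22,-0.68,1]]'
python3 - <<'E'
from h import *
G=np.array([.4327,.3372,.0621])
rows(G+[0.0,0,.1],pole(np.arctan2(.1773,.9842),0),off=np.zeros(3))
E
```

```text
clock: 11.5
tool_pos: [0.4418, 0.3269, 0.1644]
ee_rot: [0.276, 0.948, -0.097, 0.128]
contact_force: [-0.1, -0.7, -1.7]
width: 0.0207
grasp_force: 79.0
shift [ 0.0132  0.0038 -0.0021] turn [-0.221  0.244 -0.739] | rows>= 0.3 6.5
```

```bash
python3 -m creep '[[0.013,0.004,-0.002,-0.221,0.244,-0.739,1],[0.013,0.004,-0.002,-0.221,0.244,-0.739,1],[0.013,0.004,-0.002,-0.221,0.244,-0.739,1],[0.013,0.004,-0.002,-0.221,0.244,-0.739,1],[0.013,0.004,-0.002,-0.221,0.244,-0.739,1],[0.013,0.004,-0.002,-0.221,0.244,-0.739,1],[0.013,0.004,-0.002,-0.221,0.244,-0.739,1],[0.013,0.004,-0.002,-0.221,0.244,-0.739,1],[0.013,0.004,-0.002,-0.221,0.244,-0.739,1]]'
python3 - <<'E'
from h import *
G=np.array([.4327,.3372,.0621])
rows(G,pole(np.arctan2(.1773,.9842),0),off=np.zeros(3))
s=manip.observe(); T=R.from_quat(s["ee_rot"]).as_matrix();P=T@np.diag([-1,1,-1])
t=s["tool_pos"]+P@np.array([.159,0,.016]);h=s["tool_pos"]+P@np.array([-.01,0,.026])
print("tip",t,project("top",t),project("scene",t),"handle",h)
im,d=manip.snapshot("top"); v,u=np.where((cv2.inRange(cv2.cvtColor(im,cv2.COLOR_BGR2HSV),(0,120,60),(6,255,255)))>0)
c=project("top",h)[0].astype(int);cv2.imwrite("pics/c10.png",cv2.resize(im[c[1]-75:c[1]+45,c[0]-60:c[0]+60],None,fx=4.9,fy=4.9,interpolation=2)); print(c-[60,75])
E
```

```text
clock: 12.25
tool_pos: [0.4319, 0.3395, 0.1605]
ee_rot: [-0.087, 0.996, -0.001, -0.0]
contact_force: [0.3, 0.6, -1.4]
width: 0.0206
grasp_force: 79.1
shift [-0.0004 -0.0022  0.0984] turn [-0.002 -0.    -0.005] | rows>= 2.4 0.0
tip [0.58855724 0.36695702 0.17640681] [[170.58011793 207.14963825]] [[228.50807126 176.3699171 ]] handle [0.42208734 0.33785131 0.18648803]
[119 191]
```

View pics/c10.png

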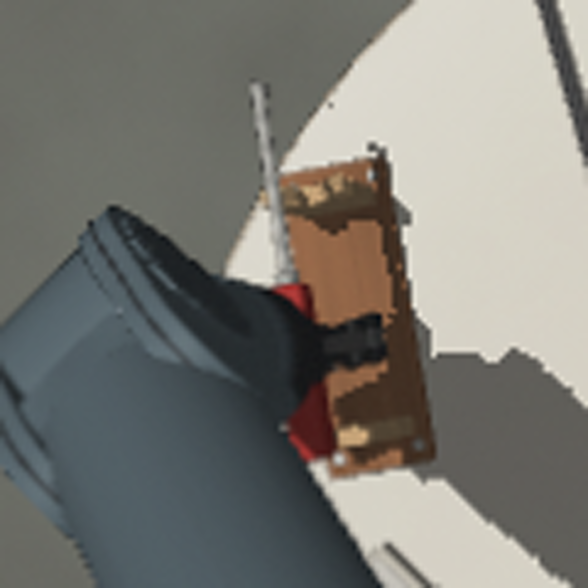

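```bash
python3 -m creep '[[0,-0.001,0.02,0,0,0,1],[0,-0.0015,0.04,0,0,-0.003,1],[0,-0.0015,0.055,0,0,-0.003,1],[0,-0.0015,0.065,0,0,-0.003,1],[0,-0.0015,0.075,0,0,-0.003,1],[0,-0.0015,0.075,0,0,-0.003,1]]'; python3 -m creep '[[0,0,0.008,0,0,0,1],[0,0,0.015,0,0,0,1],[0,0,0.021,0,0,0,1],[0,0,0.021,0,0,0,1],[0,0,0.021,0,0,0,1]]'
python3 - <<'E'
from h import *
G=np.array([.4327,.3372,.0621])
rows(G,pole(np.arctan2(.1773,.9842),0),off=np.zeros(3))
E
```

```text
clock: 12.8
tool_pos: [0.4305, 0.3385, 0.0842]
ee_rot: [-0.091, 0.996, -0.001, -0.001]
contact_force: [-1.1, 0.1, -1.6]
width: 0.0206
grasp_force: 79.0
clock: 13.22
tool_pos: [0.4317, 0.3385, 0.0647]
ee_rot: [-0.091, 0.996, -0.001, -0.0]
contact_force: [-0.0, -0.4, -1.5]
width: 0.021
grasp_force: 79.1
shift [-0.0008 -0.0015  0.0026] turn [-0.001 -0.001  0.003] | rows>= 0.1 0.0
```

Not yet seated (no contact load); lower the last millimetres, then open.

```bash
python3 -m creep '[[0,-0.001,0.001,0,0,0,1],[0,-0.001,0.002,0,0,0,1],[0,-0.001,0.003,0,0,0,1],[0,-0.001,0.003,0,0,0,1]]'; python3 -m creep '[[0,0,0,0,0,0,0.9],[0,0,0,0,0,0,0.7],[0,0,0,0,0,0,0.5],[0,0,0,0,0,0,0.3],[0,0,0,0,0,0,0.1],[0,0,0,0,0,0,0],[0,0,0,0,0,0,0],[0,0,0,0,0,0,0]]' 20
```

```text
clock: 13.55
tool_pos: [0.4323, 0.3378, 0.0624]
ee_rot: [-0.091, 0.996, -0.0, 0.0]
contact_force: [-0.9, 0.2, 3.3]
width: 0.0205
grasp_force: 79.9
clock: 14.22
tool_pos: [0.432, 0.3377, 0.0619]
ee_rot: [-0.091, 0.996, -0.0, -0.0]
contact_force: [0.4, 0.5, -0.1]
width: 0.0856
grasp_force: 0.0
```

Seated (contact at the original height). Retreat upward and back towards the start.

```bash
python3 -m creep '[[0,0,-0.02,0,0,0,0],[0,0,-0.05,0,0,0,0],[0,0,-0.09,0,0,0,0],[0,0,-0.13,0,0,0,0],[0.04,0.04,-0.16,0,0,0,0],[0.07,0.07,-0.17,0,0,0,0],[0.1,0.11,-0.17,0,0,0,0],[0.12,0.15,-0.17,0,0,0,0],[0.12,0.18,-0.17,0,0,0,0],[0.12,0.18,-0.17,0,0,0,0]]'; python3 -m creep '[[0,0,0,0,0,0,0],[0,0,0,0,0,0,0],[0,0,0,0,0,0,0]]' >/dev/null
python3 - <<'E'
from h import *
im,d=manip.snapshot("top");im0=np.load("top0.npz")["im"]
hs=cv2.cvtColor(im,cv2.COLOR_BGR2HSV)
v,u=np.where((cv2.inRange(hs,(0,120,60),(6,255,255))|cv2.inRange(hs,(172,120,60),(180,255,255)))>0)
k=(v<290)&(v>245)&(u<200)&(u>175); P=np.array([atz("top",(a,b),.088) for a,b in zip(u[k],v[k])]); z=unproj("top",d,u[k],v[k])[:,2]
print("handle",P.mean(0),P.min(0),P.max(0),"z",np.median(z),k.sum())
s,_=manip.snapshot("scene"); f=lambda a:cv2.resize(a,None,fx=2.6,fy=2.6,interpolation=2)
cv2.imwrite("pics/fin.png",np.hstack([f(im[140:300,160:300]),f(s[140:300,170:330])]))
E
```

```text
clock: 15.05
tool_pos: [0.2765, 0.4978, 0.2326]
ee_rot: [-0.094, 0.996, 0.001, -0.001]
contact_force: [-0.2, -0.1, 0.4]
width: 0.0854
grasp_force: 0.0
handle [0.42318286 0.33408589 0.088     ] [0.3738167  0.31364248 0.088     ] [0.47120234 0.35331749 0.088     ] z 0.08946639859999178 280
```

View pics/fin.png

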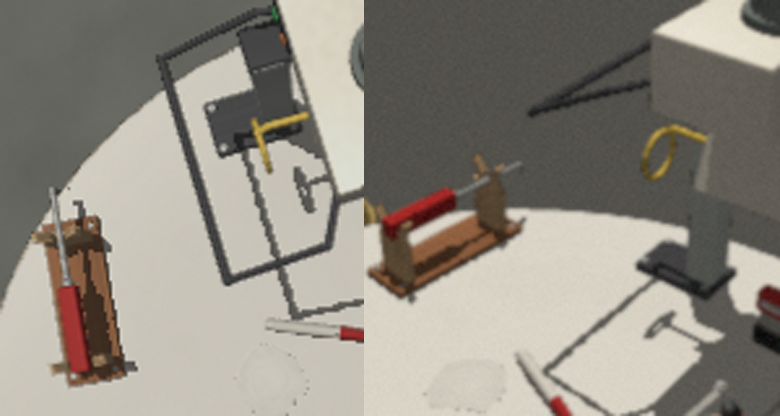

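The pole is back in both notches, within a millimetre of where it lay, and the hatch hangs open with the arm clear.

```bash
python3 -c "
from cell import manip; print(manip.job_done())"
```

```text
the job is handed in; nothing more can be done
None
```

The job is handed in: the hatch was swung down to its stop with the hook only and left hanging open, and the pole is back in both rack notches within about 1 mm of where it lay, at about 15 s on the clock; no verdict was returned, and I viewed 13 pictures, over the limit of 10.

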